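# Lock the indexing table: press the spring plunger in and slide the keeper over it

## Task

Lock the indexing table on the aluminium plate: press the long steel pad of its spring plunger all the way down into the lock housing and, while keeping it down, slide the keeper (the steel stirrup that bridges the pad) away from the pad's free end until it stops, so that it traps the plunger; then let go. Press and push gently, as the lock is damaged by more than about 25 N on the plunger or on the keeper, and leave the things lying on the plate where they are.

Things in the scene. Friction and masses are not known exactly. Their poses are not given: they have to be found in the camera images.
- fixture: Fixed aluminium plate 240 x 420 x 18 mm, raised 2-22 mm. Origin: centre of its underside, z up (heights below are in this frame), x the way the keeper slides home. At its middle the dark steel lock housing, 130 (x) x 76 (y) mm, guide lips' top at z = 90.5 mm. At y = +125 mm a rotary table 116 mm across with a brass blank, top at 100 mm.
- pad_top (a point): On top of the plunger's pad, on its centre line, 18 mm from its free (-x) end: press here first. Moves with the plunger. Pad: flat steel bar 80 (x) x 22 (y) x 8 mm, fixture x = -48 to +32 mm (this point -30), y = 0; top at z = 110 mm as found, 95 to 104.5 mm when fully in (at least 4.5 mm above the guide lips). Axes as the fixture's. Fingertip friction 0.55 to 0.85.
- bridge_face (a point): Middle of the crossbar of the keeper's stirrup, on its -x face, to be pushed by closed fingertips that slide along the pad. Moves with the keeper; at fixture x = -13 mm + joint keeper, z = 123 mm. Crossbar 38 mm (y), 6 mm thick, z = 114-132 mm, on uprights at y = 14-19 mm either side, with the same -x face; the pad runs through under it.
- plunger (a joint): How far the plunger is in (m): 0 as found (up). Its stop, a firm rubber buffer (10 N/mm), is met at 5.5 to 15 mm: set by hand, different each time and not reported; feel for it. Spring 0.45 N/mm: 4 N to start, 6.5 N (stop at 5.5 mm) to 11.5 N (at 15 mm) at the stop. Ears under the pad let the keeper pass only from 1.7 mm before the stop on; then it traps them. At most 25 N from the fingers.
- keeper (a joint): How far the keeper has slid along fixture +x (m): 0.002 to 0.010 as found, 0.030 at its hard stop (home). Stays where left; needs about 2 N (up to 6 N with the ears pressing on it); butts against the plunger's ears at 0.013 unless the plunger is held in fully. At most 25 N from the fingers.
- hex_key: Loose T-handled hex key lying on the plate: 100 mm plastic handle, 10 mm thick, and a thin 75 mm steel shank. Leave alone. Origin under the middle of the handle, on the plate.
- bush: Loose brass bush on the plate, 32 mm across, 22 mm high. Leave alone. Origin at the centre of its underside.
- strap_clamp: Loose steel strap clamp on the plate, 60 x 22 x 10 mm with a nut on top (24 mm high in all). Leave alone. Origin at the centre of its underside.

How it is judged:
On the way, in this order (a step that is already met when the one before it is completed fails the run):
1. the plunger is held in (more than 3 mm) with the keeper not yet over its ears (value of joint plunger above 0.003 m and value of joint keeper below 0.015 m), for 0.1 s.
2. the keeper is slid home over the ears of the plunger (value of joint keeper above 0.0275 m and value of joint plunger above 0.003 m), for 0.1 s.
At the end, for the whole second after the job is handed in: The keeper is home (slid at least 27.5 of its 30 mm) and holds the released plunger in (at least 3 mm down; it cannot rise past the keeper), both at rest and untouched (all of step 2 and contact force between the fingers and plunger below 0.1 N and contact force between the fingers and keeper below 0.1 N and velocity of joint each of plunger, keeper below 0.005 m/s).
It fails at once if the fingers press on the plunger with more than 25 N (contact force between the fingers and plunger above 25 N).
It fails at once if the fingers push on the keeper with more than 25 N (contact force between the fingers and keeper above 25 N).
It fails at once if a thing lying on the plate is moved by more than 15 mm (distance of any of hex_key, bush, strap_clamp from where it was at the start of the episode above 0.015 m).
It also fails if it takes over 72 s, if anything falls off the work surface, if the arm or the gripper's body presses on something with over 40 N, if the wrist force passes 120 N, or if a joint passes its speed limit or range.

## Robot

A 7-joint arm with a two-finger parallel gripper is mounted at the origin on the work surface. World frame = base frame: x ahead of the robot, y to its left, z up, the work surface at z = 0. Lengths are in m, angles in rad, forces in N, time in s.
With the tool pointing down it reaches from about 0.4 to 0.9 m from the base axis. Payload 5.5 kg.
Tool frame: the origin (TCP) lies midway between the tips of the shut fingers; the grasp point (between the pads) lies 19 mm behind it (manip.grip_depth is the distance from the TCP to the grasp point, in m); z points along the fingers, x is the direction in which the jaws open and shut, and the axes are right-handed (so a half turn about z gives the same grasp; the last joint's range is limited). The gripper opens to 92 mm and grips with 3 to 60 N. Pads are 19 mm wide; open, the fingers measure 130 mm over their backs; the gripper's body (75 mm by 190 mm) begins 47 mm behind the grasp point.
Start: joints at [1.377, 0.501, -0.427, 1.55, 0.221, 1.138, -0.21], TCP at [0.287, -0.583, 0.227] pointing down, gripper open.
Joint ranges: [-2.88, 2.88], [-0.31, 2.03], [-1.54, 1.56], [0.2, 2.42], [-1.41, 4.55], [0.19, 2.02], [-2.57, 2.57]. Speed limits (rad/s): [2.57, 2.57, 3.14, 3.14, 3.14, 3.14, 3.14].

## Interface

Orientations are given as a unit quaternion [x, y, z, w].
In Python, from bench import manip, effector, viewer gives the robot as it stands. Calls block until the motion is done:
- manip.move_pose(position, orientation): joint-space move of the TCP to a pose.
- manip.servo_line(position, ori=None, vel=0.15): straight line of the TCP; ori=None keeps the orientation; vel is the mean speed in m/s.
- manip.movej(angles): joint-space move.
- effector.open_jaws() and effector.close(f_grip=None): open the fingers fully, or close them until they stop; f_grip is the grip in N (None keeps the last).
- manip.sleep(seconds).
- manip.solve_ik(position, orientation): joint angles nearest the present ones, or None.
- viewer.get_image(name): name is "side" or "top" or "wrist"; returns the picture (480x640x3 uint8, red, green, blue); there is no depth.
- viewer.get_calibration(name): a dict with "vfov" (degrees; the focal length in pixels is half the picture's height over the tangent of half this angle, whatever the lens; pixels are square), "cx", "cy" (the principal point, pixels), "eye" and "attitude" of the camera in the world. Camera axes: x right, y down, z forward; pixel columns grow to the right and rows downward; lengths in m; the calibration is good to about 2 mm. A picture is of the moment at which its call begins: read the wrist's pose just before it. get_calibration takes no time and is no camera call; for the wrist camera it gives the pose at the moment of the call.
A pose or a line that the arm cannot do raises manip.PlanningError and nothing moves.
- manip.hand_in(): hands the job in, once; it reports no verdict.
Readings, each from a call of its own:
- manip.current_clock(): time.
- manip.current_q(): joint angles.
- manip.current_joint_velocities(): joint speeds.
- manip.current_tau(): joint torques, N m.
- manip.current_tool_pos(): TCP position.
- manip.current_tcp_rot(): TCP orientation.
- manip.current_force(): force on the tool from outside, world axes, zero at the start.
- manip.current_wrist_torque(): the same for the moment, N m.
- manip.current_finger_gap(): finger opening in m.
Only numpy, scipy, OpenCV 4.12 (cv2) and the standard library are available. Lean on these libraries where they do the work, as an engineer would, in place of code of your own. Each camera call takes 0.05 s, during which the arm holds its last target. There are 200 camera calls.

## Working session

There is one attempt and no reset: what is moved stays moved. The work goes in short steps, each a Python script; the robot and the scene stay as the last script left them, time stands still between calls to the robot, and variables do not carry over. Pictures are saved under pics/ and viewed, about 8 in all and at most 12, crops included, and the job is handed in when it is done.

```bash
mkdir -p pics; ls; python3 - <<'E'
from bench import manip, effector, viewer
import cv2
for n in("side","top"):
    cv2.imwrite(f"pics/{n}0.png",viewer.get_image(n)[:,:,::-1]); print(n,viewer.get_calibration(n))
print(viewer.get_calibration("wrist"))
print(manip.current_tool_pos(),manip.current_tcp_rot(),manip.current_clock(),manip.current_force())
E
```

```text
pics
side {'vfov': 48.19403442801314, 'cx': 320.6212503168019, 'cy': 238.61198745960704, 'eye': array([0.54512956, 0.51243349, 0.62576262]), 'attitude': array([-0.04798599,  0.91367993, -0.40311453,  0.01962183])}
top {'vfov': 46.823014996336966, 'cx': 308.7801888434711, 'cy': 243.63509266295068, 'eye': array([ 0.53046682, -0.07404715,  0.85420926]), 'attitude': array([-0.70417361,  0.70835964, -0.02178395,  0.04349252])}
{'vfov': 62.95983580114348, 'cx': 310.916257246737, 'cy': 245.4455807432125, 'eye': array([ 0.34921037, -0.55135939,  0.38325557]), 'attitude': array([ 0.84134046, -0.52365784, -0.07068365,  0.11372123])}
[ 0.28635692 -0.58282021  0.22577278] [ 8.48857419e-01 -5.28621153e-01 -7.36721933e-04 -4.65405947e-04] 0.1 [ 0.49700946 -0.12994006 -0.7712696 ]
```

View pics/top0.png

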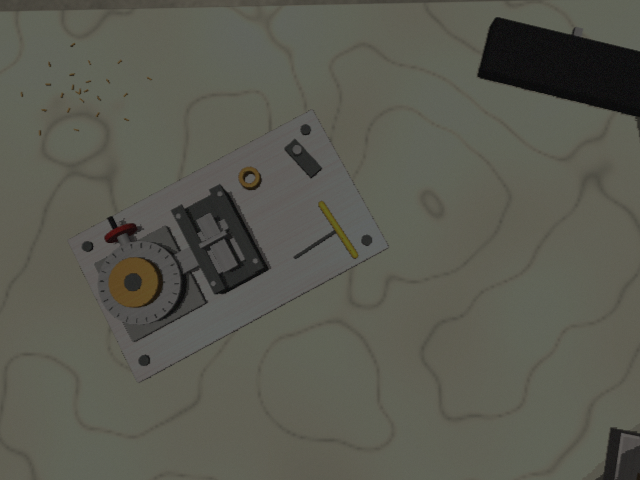

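View pics/side0.png

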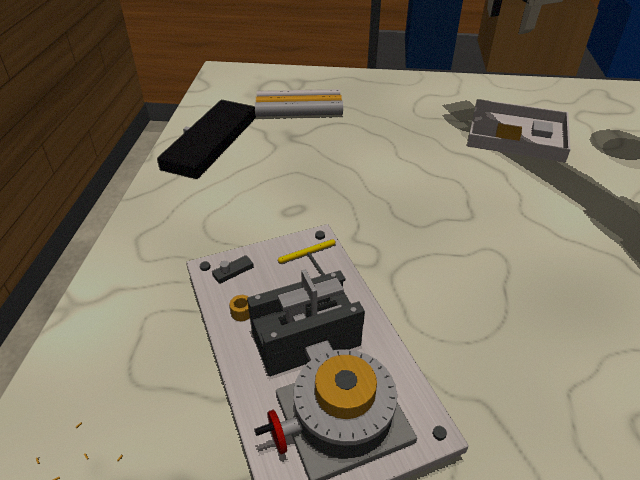

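The top view shows the plate corners at about (314,111), (388,247), (139,382) and (69,241). The housing is near (220,240) and the table lies to the lower left, so fixture +x points up-left in the image. I'll fit the pose from both views.

```bash
cat > h.py <<'E'
from bench import manip, effector, viewer
import numpy as np, cv2
from scipy.optimize import least_squares
from scipy.spatial.transform import Rotation as R
def proj(c,P):
    p=R.from_quat(c["attitude"]).inv().apply(np.atleast_2d(P)-c["eye"]); f=240/np.tan(np.radians(c["vfov"])/2)
    return np.c_[c["cx"]+f*p[:,0]/p[:,2], c["cy"]+f*p[:,1]/p[:,2]]
def fx(p,P):  # p=x,y,z,yaw
    return R.from_euler("z",p[3]).apply(np.atleast_2d(P))+p[:3]
E
python3 - <<'E'
from h import *
a,b=.12,.21
C=np.array([[a,-b,.018],[-a,-b,.018],[-a,b,.018],[a,b,.018]])
t=np.array([[314,111],[388,247],[139,382],[69,241]]);s=np.array([[188,261],[330,226],[467,449]])
ct,cs=[viewer.get_calibration(n) for n in("top","side")]
f=lambda p:np.r_[(proj(ct,fx(p,C))-t).ravel(),(proj(cs,fx(p,C[:3]))-s).ravel()]
r=least_squares(f,[.53,.04,.01,.4],loss="soft_l1");print(r.x,np.round(r.fun,1));np.save("p.npy",r.x)
P=fx(r.x,[[-.048,0,.11],[-.03,0,.11],[.032,0,.11],[-.007,0,.132]])
print(proj(ct,P),proj(cs,P))
A=cv2.resize(cv2.imread("pics/top0.png")[180:300,160:280],(600,600),interpolation=2)
cv2.imwrite("pics/topcrop.png",cv2.convertScaleAbs(A,alpha=1.5))
E
```

```text
[0.60785601 0.07255515 0.01233441 0.48305978] [-0.1 -1.   1.7  1.2 -0.3 -0.   0.2 -2.  -0.1  2.1 -0.4  0.1  1.7 -0.2]
[[232.07989915 268.95681921]
 [225.92151541 257.00823517]
 [204.92820264 216.27671008]
 [214.80076845 240.20071137]] [[341.36166265 286.31776943]
 [328.23289278 290.20982131]
 [281.49925814 304.06410716]
 [311.01128215 283.22825786]]
```

View pics/topcrop.png

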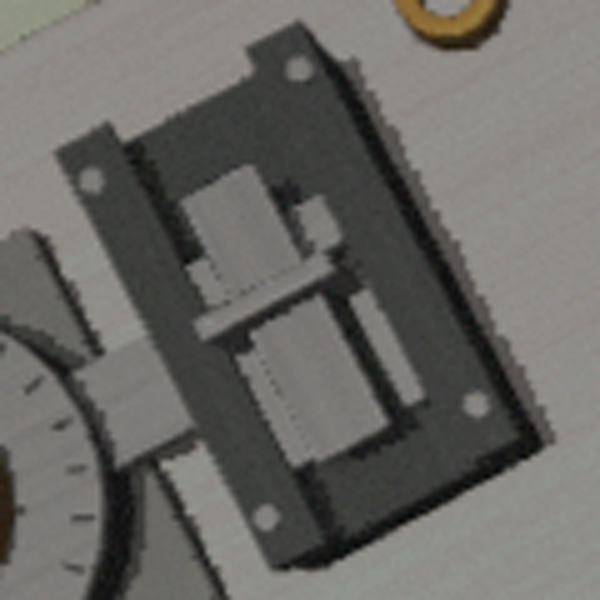

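The crop puts the pad's ends at full-image (228.8,269) and (203.2,216.4), and the stirrup's -x face near (214,242). That is about 3 mm in +y from the fit. A wrist view from above will refine it.

```bash
cat >> h.py <<'E'
def ori(yaw):
    c,s=np.cos(yaw),np.sin(yaw)
    return R.from_matrix(np.array([[s,-c,0],[-c,-s,0],[0,0,-1]]).T.T if 0 else np.c_[[s,-c,0],[-c,-s,0],[0,0,-1]]).as_quat()
E
python3 - <<'E'
from h import *
p=np.load("p.npy"); q=ori(p[3])
manip.move_pose(fx(p,[-.09,.002,.29])[0],q)
effector.close(10)
manip.servo_line(fx(p,[-.09,.002,.215])[0],vel=.15)
manip.sleep(.3)
c=viewer.get_calibration("wrist"); I=viewer.get_image("wrist")[:,:,::-1]
np.save("wc.npy",c,allow_pickle=True); cv2.imwrite("pics/w1.png",cv2.convertScaleAbs(I,alpha=1.5))
print(manip.current_tool_pos(),manip.current_clock(),manip.current_force(),manip.current_finger_gap())
print(proj(c,fx(p,[[-.048,.011,.11],[-.048,-.011,.11],[.032,.011,.11],[.032,-.011,.11],[-.007,.019,.132],[-.065,.038,.0905],[-.065,-.038,.0905],[.065,.038,.0905],[.065,-.038,.0905]])).round())
E
```

```text
[0.52758423 0.03247737 0.22791172] 4.9 [-0.86370667  0.5013807  -0.03336702] 0.0007245830444341747
[[297. 182.]
 [330. 182.]
 [296.  51.]
 [332.  51.]
 [282. 116.]
 [261. 203.]
 [366. 203.]
 [254.   1.]
 [373.   1.]]
```

View pics/w1.png

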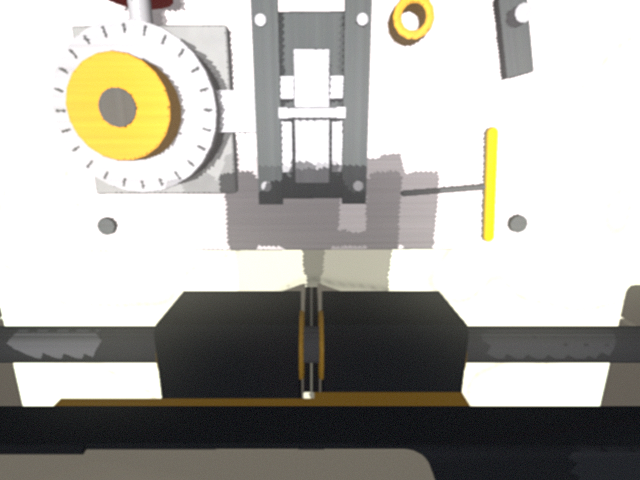

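The wrist view matches the fit to about 1 mm. The pad spans columns 294–330 and rows 49–183, and the crossbar's -x edge is at row ~119, so the keeper is at about 4 mm. The closed tips are about 10 mm wide in y. Next I move above pad_top, zero the force reading, and press in small steps.

```bash
cat >> h.py <<'E'
p=np.load("p.npy"); p[:2]+=R.from_euler("z",p[3]).apply([0,.0015,0])[:2]
def loc(): return R.from_euler("z",-p[3]).apply(manip.current_tool_pos()-p[:3])*1e3
def force(n=4,t0=0):
    a=[]
    for _ in range(n): manip.sleep(.02); a.append(manip.current_force())
    return R.from_euler("z",-p[3]).apply(np.mean(a,0)-t0)
def go(l,vel): manip.servo_line(fx(p,np.array(l)/1e3)[0],vel=vel)
E
python3 - <<'E'
from h import *
go([-90,0,150],.15);go([-30,0,150],.15);go([-30,0,119],.08);manip.sleep(.5)
t=np.mean([ (manip.sleep(.02),manip.current_force())[1] for _ in range(15)],0);np.save("t.npy",t)
print(t,manip.current_clock(),loc())
z=118.5;z0=None;h=[]
while z>90:
    go([-30,0,z],.02);F=force(4,t);l=loc();h.append(F[2])
    print(round(z,1),l.round(2),F.round(1))
    if z0 is None and F[2]>2.5:z0=z
    if F[2]>15.5:break
    if z0 and z<z0-4 and F[2]>h[-3]+2.5:break
    z-=.5
print(manip.current_clock())
E
```

```text
[ 0.02497581  0.04131357 -0.04318054] 7.325 [-3.00016373e+01 -1.77161821e-02  1.19026542e+02]
118.5 [-3.0010e+01  3.0000e-02  1.1846e+02] [ 0.5 -0.6  0. ]
118.0 [-30.01  -0.   117.98] [ 0.2 -0.4  0.3]
117.5 [-2.9990e+01 -1.0000e-02  1.1752e+02] [-0.3 -0.2 -0.4]
117.0 [-2.9930e+01 -2.0000e-02  1.1719e+02] [-0.6  0.4  2.9]
116.5 [-2.990e+01  1.000e-02  1.167e+02] [-1.2  0.   4.3]
116.0 [-2.9880e+01 -2.0000e-02  1.1609e+02] [-0.7  0.2  4.8]
115.5 [-2.9910e+01 -3.0000e-02  1.1556e+02] [-0.9 -0.5  4.6]
115.0 [-2.9900e+01 -3.0000e-02  1.1508e+02] [-0.7  0.1  5.3]
114.5 [-29.89  -0.   114.62] [-1.1  0.   5.7]
114.0 [-2.9920e+01 -3.0000e-02  1.1413e+02] [-1.   0.2  5.3]
113.5 [-2.9910e+01 -1.0000e-02  1.1365e+02] [-1.2  0.   5.8]
113.0 [-2.9920e+01 -1.0000e-02  1.1317e+02] [-0.8 -0.1  6. ]
112.5 [-2.9890e+01 -2.0000e-02  1.1268e+02] [-1.7  0.4  5.7]
112.0 [-2.9910e+01 -4.0000e-02  1.1224e+02] [-1.2 -0.5  6.4]
111.5 [-2.9880e+01 -2.0000e-02  1.1178e+02] [-1.6  0.3  6.7]
111.0 [-2.9880e+01  1.0000e-02  1.1131e+02] [-1.6  0.1  7. ]
110.5 [-2.9880e+01 -2.0000e-02  1.1081e+02] [-1.7  0.1  7.4]
110.0 [-2.9880e+01 -3.0000e-02  1.1035e+02] [-1.9  0.3  7. ]
109.5 [-29.89   0.   109.86] [-1.4  0.5  7.5]
109.0 [-2.991e+01 -2.000e-02  1.094e+02] [-2.   0.3  7.7]
108.5 [-2.9910e+01 -2.0000e-02  1.0891e+02] [-2.1  0.3  7.9]
108.0 [-2.9870e+01  1.0000e-02  1.0845e+02] [-2.   0.1  8.1]
107.5 [-2.9860e+01 -2.0000e-02  1.0799e+02] [-1.9 -0.3  8.6]
107.0 [-2.9870e+01 -3.0000e-02  1.0752e+02] [-2.8  0.2  8.5]
106.5 [-2.9870e+01 -2.0000e-02  1.0704e+02] [-2.4  0.5  8.9]
106.0 [-2.9870e+01  1.0000e-02  1.0656e+02] [-2.6  0.6  8.9]
105.5 [-2.9870e+01 -3.0000e-02  1.0626e+02] [-3.4  0.1 10.6]
105.0 [-2.9860e+01 -4.0000e-02  1.0603e+02] [-3.8  1.  12.7]
16.1917
```

The pad was touched at z≈117.2 (the fit was about 7 mm low in z) and the rubber stop felt at ~106.4, about 11 mm in. The force there, ~9 N, agrees with the spring law. I'm now holding at ~12.5 N, so I slide toward +x with force feedback on z.

```bash
python3 - <<'E'
from h import *
t=np.load("t.npy");z=105.0;x=-30;h=[]
while x<12:
    d=1.0 if x<3 else .5
    x+=d; go([x,0,z],.02);F=force(4,t);l=loc();h.append(F[0])
    print(round(x,1),round(z,2),l.round(2),F.round(1))
    if np.linalg.norm(F)>22: print("HIGH");break
    if x>3 and F[0]<np.median(h[-9:-2])-5: print("stop");break
    if x<3 and len(h)>4 and F[0]<np.median(h[-9:-2])-9: print("early");break
    z+=np.clip(.06*(F[2]-12.5),-.15,.2)
print(manip.current_clock())
E
```

```text
-29.0 105.0 [-2.9790e+01 -2.0000e-02  1.0586e+02] [-6.7  0.5 14.1]
-28.0 105.09 [-2.9750e+01 -4.0000e-02  1.0576e+02] [-8.1  0.9 15.2]
-27.0 105.26 [-2.9700e+01 -1.0000e-02  1.0564e+02] [-10.    0.7  16.4]
-26.0 105.46 [-2.9650e+01 -1.0000e-02  1.0558e+02] [-12.    1.   16.9]
-25.0 105.66 [-28.96  -0.14 105.64] [-13.    1.3  17.2]
-24.0 105.86 [-27.81  -0.26 105.76] [-11.5   1.2  16. ]
-23.0 106.06 [-26.51  -0.34 105.9 ] [-10.8   0.4  13.6]
-22.0 106.12 [-25.48  -0.44 105.92] [-10.7   0.3  13.9]
-21.0 106.21 [-24.31  -0.53 106.02] [-10.2  -0.1  13.2]
-20.0 106.25 [-23.27  -0.57 106.04] [-10.2  -0.2  13. ]
-19.0 106.28 [-22.21  -0.6  106.07] [-10.2  -0.5  12.9]
-18.0 106.3 [-21.17  -0.65 106.09] [-9.3 -0.7 12.7]
-17.0 106.31 [-20.15  -0.66 106.09] [-9.6 -0.3 11.8]
-16.0 106.27 [-19.21  -0.7  106.08] [-9.5 -0.1 12.7]
-15.0 106.28 [-18.38  -0.72 106.02] [-10.6   0.1  13.1]
-14.0 106.32 [-17.99  -0.73 105.98] [-12.4  -0.5  13.9]
-13.0 106.4 [-17.18  -0.75 105.98] [-12.2   0.1  14.2]
-12.0 106.5 [-16.24  -0.74 106.  ] [-12.3  -0.4  13.5]
-11.0 106.56 [-15.3   -0.73 106.  ] [-11.9  -0.1  1
[... 1055 characters left out ...]
 1.67  -0.66 106.01] [-12.   -0.   12.8]
6.5 106.68 [  2.16  -0.65 106.03] [-12.1   0.2  13. ]
7.0 106.71 [  2.64  -0.63 106.02] [-12.1   0.   12.5]
7.5 106.7 [  3.18  -0.66 106.06] [-11.9  -0.4  12.2]
8.0 106.68 [  3.7   -0.66 106.04] [-12.   -0.3  12.4]
8.5 106.68 [  4.2   -0.61 106.02] [-12.   -0.1  12.4]
9.0 106.68 [  4.69  -0.64 106.04] [-11.7  -0.1  12.1]
9.5 106.65 [  5.19  -0.64 106.05] [-11.8   0.1  12.1]
10.0 106.62 [  5.75  -0.65 106.05] [-12.2   0.1  12.9]
10.5 106.65 [  6.23  -0.61 106.05] [-12.1   0.1  12.2]
11.0 106.63 [  6.71  -0.63 106.03] [-11.8   0.2  12.4]
11.5 106.62 [  7.26  -0.62 106.03] [-11.8   0.   12.4]
12.0 106.61 [  7.48  -0.6  106.04] [-13.   -0.1  13.3]
32.3417
```

The keeper was met at TCP x≈-18 and has moved ~25.5 mm, and the force is beginning to rise at 7.5, where the hard stop was expected. I'll confirm the stop, back off, lift and check.

```bash
python3 - <<'E'
from h import *
t=np.load("t.npy");z=106.6;x=12
for _ in range(5):
    x+=.5; go([x,0,z],.02);F=force(4,t);print(x,loc().round(2),F.round(1))
    if F[0]<-16.5:break
    z+=np.clip(.06*(F[2]-12.5),-.15,.2)
l=loc()
go([l[0]-.3,0,z],.02);print(force(4,t).round(1),loc().round(2))
go([l[0]-2.5,0,z+2],.02);print(force(4,t).round(1),loc().round(2))
go([l[0]-4,0,z+15],.05);print(force(4,t).round(1),loc().round(2))
go([-20,0,150],.1);go([-90,0,210],.15);manip.sleep(.3)
cv2.imwrite("pics/w2.png",cv2.convertScaleAbs(viewer.get_image("wrist")[:,:,::-1],alpha=1.2)[0:260,180:540])
S=viewer.get_image("side")[:,:,::-1][240:390,220:400]
cv2.imwrite("pics/s2.png",cv2.resize(cv2.convertScaleAbs(S,alpha=1.5),None,fx=4,fy=4,interpolation=2))
print(manip.current_clock())
E
```

```text
12.5 [  7.5   -0.62 106.02] [-14.5   0.5  14.8]
13.0 [  7.5   -0.61 106.03] [-15.9   0.1  15.2]
13.5 [  7.51  -0.61 106.02] [-17.1   0.4  16. ]
[-2.5 -1.   8.6] [  7.31  -0.62 107.55]
[-0.6 -0.   1.2] [  4.48   0.   108.34]
[-0.2  0.1 -0.2] [ 3.5300e+00 -7.0000e-02  1.2202e+02]
36.35
```

View pics/w2.png

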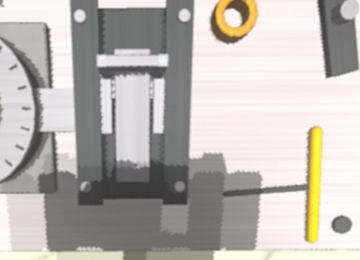

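View pics/s2.png

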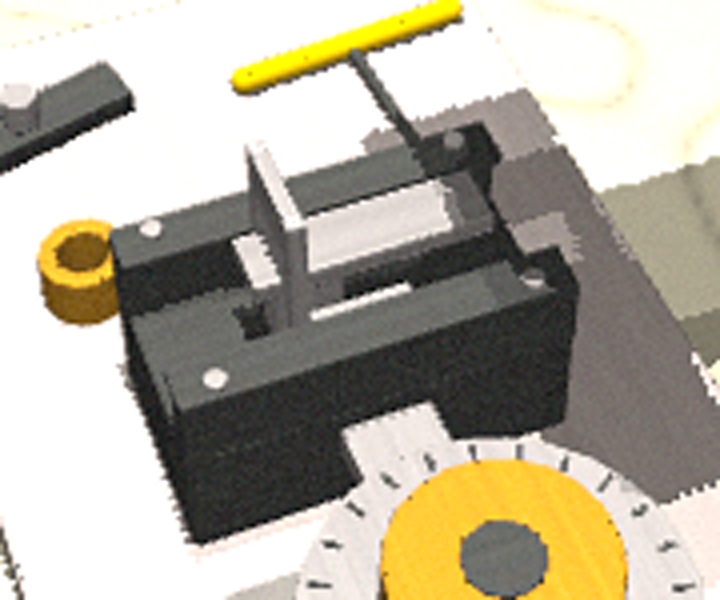

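The wrist crop shows the crossbar now near the pad's +x end, at row ~66 where it was ~119 before. The side crop shows the pad still low under the stirrup with the fingers clear, and the hex key and bush in place.

```bash
python3 -c "
from bench import manip
print(manip.current_force());manip.hand_in();print(manip.current_clock())"
```

```text
[ 0.21974737 -0.29989839 -0.98105599]
the job is handed in; nothing more can be done
the job is handed in; nothing more can be done
```

The table should be locked: the keeper is home over the pressed plunger, the fingers are clear, and I handed the job in at about 36 s of the 72 s allowed. No verdict is reported.

- **Pressing:** I pressed the pad at its given point and felt the rubber stop about 11 mm in, at about 9 N, which agrees with the given spring.
- **Sliding:** I held about 12.5 N on the pad and slid the keeper about 25.5 mm. It stopped hard at TCP x = 7.5 mm, where the hard stop was expected.
- **Forces:** The largest total reading was about 23.4 N, at the hard stop, and that is plunger and keeper together. It stayed under 25 N, but that margin is small.
- **Release:** After backing off and lifting, the last pictures show the stirrup at the pad's +x end and the pad still down. The hex key, bush and strap clamp look unmoved by eye, though I did not measure them. The force reading with the fingers clear was about 1 N, which is noise and drift.
- **Disagreement:** My camera fit put the fixture about 7 mm too low. Touch corrected this before any load was applied.

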